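# Hang the charged radio batteries on the storage rail

## Robot

A 7-joint arm with a two-finger parallel gripper is mounted at the origin on the work surface. World frame = base frame: x ahead of the robot, y to its left, z up, the work surface at z = 0. Lengths are in m, angles in rad, forces in N, time in s.
With the tool pointing down it reaches from about 0.425 to 0.875 m from the base axis. Payload 8.4 kg.
Tool frame: the origin (TCP) lies on the centre line of the jaws, within the pads' length; the fingertips stand 19 mm ahead of it and the grasp point (between the pads) is the TCP; z points along the fingers, y is the line along which they close (so a half turn about z gives the same grasp; the last joint's range is limited). The gripper opens to 85 mm and grips with 20 to 120 N. Pads are 22 mm wide; open, the fingers measure 114 mm over their backs; the gripper's body (76 mm by 85 mm) begins 54 mm behind the grasp point. The pads swing forward as they close: fully open they stand 13 mm farther back than shut.
Start: joints at [-1.299, 0.333, 0.04, 1.465, -0.013, 1.343, -0.059], TCP at [0.236, 0.606, 0.25] pointing down, gripper open.
Joint ranges: [-2.58, 2.58], [-0.38, 2.09], [-1.3, 1.39], [0.25, 2.4], [-1.5, 4.64], [0.08, 2.09], [-2.65, 2.65]. Speed limits (rad/s): [2.22, 2.22, 2.79, 2.79, 3.14, 3.14, 3.14].

## Interface

Orientations are given as a rotation vector (axis times angle).
In Python, from cell import arm, viewer gives the robot as it stands.
- The arm moves only by the tool drive_tool, never from a script. Its argument "commands" is a list of rows, each a list of 7 numbers: the shift along the world's x, y, z in m, then the turn, a rotation vector about the world's x, y, z in degrees, then the closure, from -1 (fully open) to 1 (shut), so that 0 is half open. In form: [[dx, dy, dz, wx, wy, wz, fingers], ...]. A call has exactly 10 rows; each row shifts and turns the commanded pose from where the row before left it; what a row does not reach is not made up. A row lasts 1/8 s, in which the tool goes at most 62.5 mm and 10.7 degrees, less where a joint would pass 70% of its speed; a pose out of reach is approached as far as the arm can. A call with a gripper value outside its range is refused whole. The fingers move at their own pace and stop on an object; the grip force is fixed at half the most. Time passes only in rows, so rows that do not move let the fingers close, or fill a call up. It gives the time, the measured TCP pose, the force and the opening at its end, in the units of the state.
- arm.sense(): the state, without advancing time (a new reading comes with each control period).
- viewer.grab_frame(name): name is "scene" or "top"; returns a dict with "pixels" (420x560x3 uint8, blue, green, red), "fx", "fy", "cx", "cy" (pixels), "k1" (the pictures are not rectified: a ray, as slopes to the right and down, at radius r is drawn at 1 + k1 r^2 times it, then the intrinsics apply), "world_from_camera" (4x4, takes a point from camera to world coordinates). Camera axes: x right, y down, z forward; pixel columns grow to the right and rows downward; lengths in m; the calibration is good to about 2 mm. A picture is of the moment at which its call begins. There is no depth.
- arm.sign_off(): hands the job in, once; it reports no verdict.
The state is a dict: "clock": time; "joints": joint angles; "qvel": joint speeds; "joint_torque": joint torques, N m; "tcp_pos": TCP position; "tool_rot": TCP orientation; "force": force on the tool from outside, world axes, zero at the start; "ft_torque": the same for the moment, N m; "gripper_width": opening from 0.0 (shut) to 1.0 (fully open).
Only numpy, scipy, OpenCV 4.12 (cv2) and the standard library are available. Lean on these libraries where they do the work, as an engineer would, in place of code of your own. Each camera call takes 0.05 s, during which the arm holds its last target. There are 200 camera calls.

## Task

The two battery packs in the chargers are full. Take each out by pressing its snap tab in while lifting it, never forcing it past the latch, and hang it on the storage rail: hook over the lip and lowered until fully seated in the channel behind, hanging upright. Leave the pack already on the rail, the handset and everything else on the desk where they are, standing.

Things in the scene. Friction and masses are not known exactly. Their poses are not given: they have to be found in the camera images.
- pack_a: Battery pack, ~0.35 kg, latched in charger A. Origin: centre of its underside, z up, +x from its tab side to its hook side. mm: grey body x -18..18, y -28..28, z 0..95; dark grip block on top x -18..12, y -22..22, z 95..138. Squeeze tab against back of block: grip 44 wide with tab out, 35 fully in (x -23..12).
- pack_b: Battery pack B, identical to pack A, standing latched in charger B.
- tab_a (a joint): Pack A's flat dark snap tab: 0 out (latched), 0.009 m fully in; slides along pack +x, spring 3 N rising to 7.5 N. In the pack's frame when out, mm: plate x -32..-27, y -15..15, z 88..136; stem y -11..11 down to z 50; latch nose x -39..-32, y -10..10, z 50..57.
- tab_b (a joint): Snap tab of pack B, the same.
- dock_a: Cream charger A, fixed. Origin underside centre, axes as its pack's. mm: well x -20..20, y -30..30, floor z 12, walls 6 thick to z 57; pack has 2 mm play. Steel keeper in front: crossbar x -42..-34, y -24..24, z 70..78 on two posts holds the nose down; tab fully in, nose clears it by 4. Pack rises 17 to pass the bar, 45 to leave the well.
- dock_b: Charger B, identical, holding pack B.
- hook_a (a point): Centre of the lower tip of pack A's hook tongue. In the pack's frame, mm: the hook's arm is x 18..38, y -15..15, z 72..80 on the pack's back; the tongue x 32..38 turns down from it to z 50, so 14 mm are open between body and tongue.
- hook_b (a point): The same point on pack B.
- stand: Aluminium storage rail, 360 mm long along its y, fixed; origin at its underside below the lip's middle. mm: front plate x -3..3, its top z 105 is the lip; behind it a channel x 3..25, floor z 73; back wall x 25..31 to z 110; end caps at y +-174..180 to z 116; foot x 31..75, 8 high.
- lip (a point): Middle of the lip's top edge, 105 mm above the desk, axes as the stand's. Packs hang on the stand's -x side, their +x along its +x: hook arm resting on the lip, tongue tip 22 mm below it in the channel, pack underside 33 mm above the desk, pack origin at x -21 to -29 mm.
- pack_c: Identical third pack already hanging on the rail (origin as for pack A); it stays where it is, 56 mm wide along the rail.
- cradle: Similar charger without a keeper, fixed; holds the handset. Well walls to 57 mm high.
- handset: Two-way radio handset standing in the cradle, dark, 36 x 56 x 135 mm with a 60 mm aerial (top 207 mm above the desk); stays. Origin underside centre.
- flask: Steel flask, diameter 64, 170 mm tall, bystander; origin underside centre.
- pencup: Black pen cup, diameter 70, 95 mm tall, pens reaching 155 mm, bystander; origin underside centre.
- mouse: Computer mouse 104 x 60 x 30 mm, bystander; origin underside centre.
- calculator: Pocket calculator 130 x 76 x 15 mm, bystander; origin underside centre.
- adapter: Power adapter brick 96 x 52 x 32 mm, bystander; origin underside centre.

How it is judged:
By the outcome, as a careful person would: the job done as asked, in the order asked, and still so for the second after the job is handed in, with the robot touching nothing.
It also fails if it takes over 61 s, if anything falls off the work surface, if the arm or the gripper's body presses on something with over 40 N, if the wrist force passes 120 N, or if a joint passes its speed limit or range.

## Working session

There is one attempt and no reset: what is moved stays moved. The work goes in short steps, Python scripts to look and compute and a tool call to move; the robot and the scene stay as the last step left them, time stands still between calls to the robot, and variables do not carry over. Pictures are saved under pics/ and viewed, on a budget of 10 in all, crops included, one or two more only if the job needs it, and the job is handed in when it is done.

Besides the shell and the picture viewer there is one more tool, called as name([rows], argument=value, ...), one row to a line, values as JSON. drive_tool: Moves the arm, as the interface text tells. Its arguments: {"type":"object","properties":{"commands":{"type":"array"}},"required":["commands"]}

```bash
ls; mkdir -p pics; cat > h.py <<'E'
import numpy as np, cv2
from cell import arm, viewer
def look(n,f=None):
    d=viewer.grab_frame(n)
    if f: cv2.imwrite('pics/'+f,d['pixels'])
    return d
E
python3 - <<'E'
from h import *
import pickle
for n in('scene','top'):
    d=look(n,n+'0.png'); print(n,d['fx'],d['fy'],d['cx'],d['cy'],d['k1']); print(np.round(d['world_from_camera'],4).tolist())
    pickle.dump(d,open(n+'.pkl','wb'))
print(arm.sense())
E
```

```text
pics
scene 499.18174404512683 499.18174404512683 282.41237281719117 209.32727525275416 -0.004649246566959644
[[-0.5211, 0.4517, -0.7242, 1.36], [0.8535, 0.2836, -0.4372, 0.4052], [0.0079, -0.8459, -0.5333, 0.6866], [0.0, 0.0, 0.0, 1.0]]
top 450.34394254987006 450.34394254987006 277.2708983245492 214.48946078385464 -0.12084794286462223
[[0.0026, -0.9823, 0.1874, 0.3623], [-0.9997, -0.0074, -0.0252, -0.0479], [0.0261, -0.1873, -0.982, 1.0571], [0.0, 0.0, 0.0, 1.0]]
{'clock': 0.1, 'joints': array([-1.2992046 ,  0.33382674,  0.03990309,  1.46618268, -0.01339091,
        1.34331476, -0.05851805]), 'qvel': array([-0.00155353, -0.00023502,  0.00012196, -0.00372304, -0.00078995,
       -0.0007105 , -0.00249669]), 'joint_torque': array([ 2.85195696e-03, -6.60010743e+01,  1.36932101e+00, -4.06483305e+01,
        1.69101998e-02,  8.76497448e-03, -2.33513168e-05]), 'tcp_pos': array([0.23543046, 0.6054473 , 0.24951942]), 'tool_rot': array([-5.79170849e-01, -3.08758528e+00,  2.28882865e-03]), 'force': array([-0.00504742,  0.17425997, -0.49253407]), 'ft_torque': array([0.02727143, 0.03628657, 0.02430531]), 'gripper_width': 1.0006748301638009}
```

View pics/scene0.png

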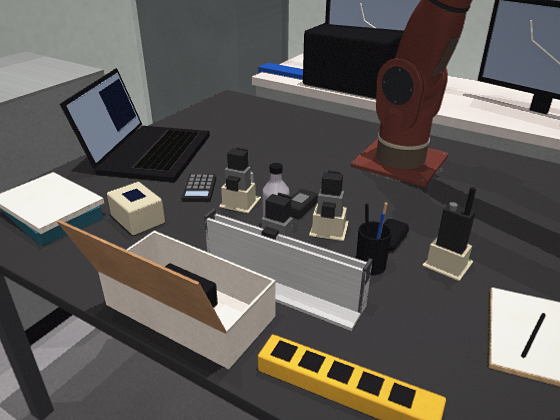

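```bash
python3 -c "
import cv2
i=cv2.imread('pics/top0.png');cv2.imwrite('pics/top0b.png',cv2.resize(i,(800,600),interpolation=cv2.INTER_CUBIC))"
```

```text
(no output)
```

View pics/top0b.png

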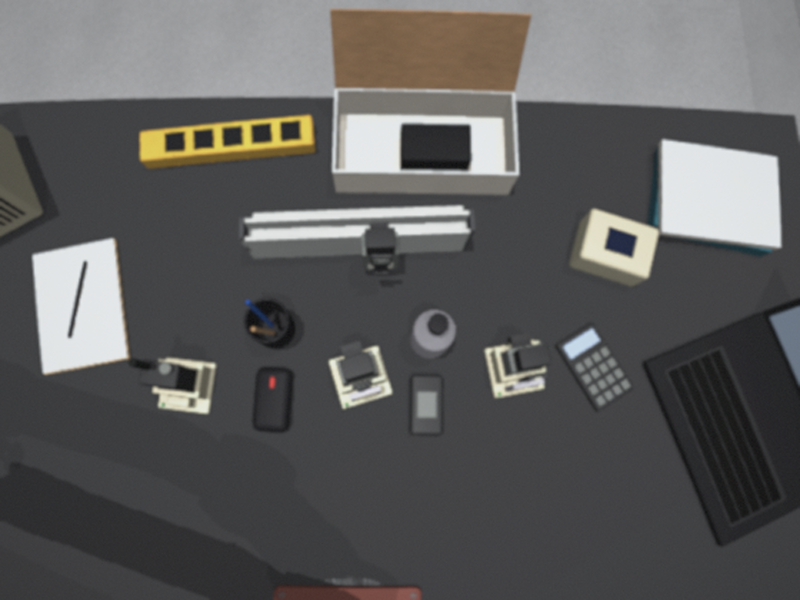

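The scene view shows the rail around (290,260) with pack C at (280,215), the two chargers at (238,190) and (330,215), and the handset at (455,245). In the top view at 800x600, the chargers are at (360,375) and (515,368), the rail runs from (245,225) to (470,220), and pack C is at (380,245). Next I'll view enlarged crops to get the orientations.

```bash
python3 - <<'E'
import cv2,numpy as np
t=cv2.imread('pics/top0.png');s=cv2.imread('pics/scene0.png')
c=lambda i,x,y,w,h:cv2.resize(i[y:y+h,x:x+w],(400,300),interpolation=cv2.INTER_CUBIC)
cr=[c(t,220,230,66,50) if 0 else c(t,216,232,72,54),c(t,328,228,72,54),c(s,290,160,80,60+20),c(s,205,140,80,80)]
cv2.imwrite('pics/c1.png',np.clip(np.vstack([np.hstack(cr[:2]),np.hstack(cr[2:])]).astype(float)*1.5+15,0,255).astype('uint8'))
E
```

```text
(no output)
```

View pics/c1.png

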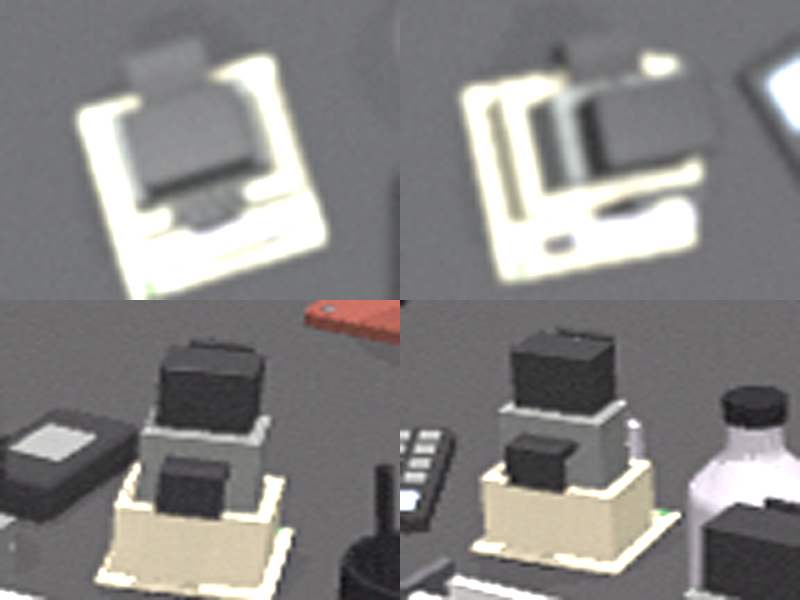

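The crops show both packs with the hook on the far (+x) side and the tab toward the robot. I'll fit the poses from hand-picked corners and check them with a wireframe overlay.

```bash
cat >> h.py <<'E'
import pickle
from scipy.optimize import least_squares
D={n:pickle.load(open(n+'.pkl','rb')) for n in('scene','top')}
def proj(d,P):
    T=np.linalg.inv(d['world_from_camera']);p=np.atleast_2d(P)@T[:3,:3].T+T[:3,3]
    s=p[:,:2]/p[:,2:];s=s*(1+d['k1']*(s**2).sum(1,keepdims=True))
    return s*[d['fx'],d['fy']]+[d['cx'],d['cy']]
def W(q,P,z=0):
    c,s=np.cos(q[2]),np.sin(q[2]);P=np.atleast_2d(P)/1000.
    return np.c_[q[0]+c*P[:,0]-s*P[:,1],q[1]+s*P[:,0]+c*P[:,1],P[:,2]+z]
def fit(obs,q0):
    r=lambda q:np.concatenate([(proj(D[n],W(q,[p]))[0]-uv) for n,p,uv in obs])
    f=least_squares(r,q0,loss='soft_l1');print(np.round(f.x,4),'deg',round(np.degrees(f.x[2]),2),np.round(r(f.x).reshape(-1,2),1).tolist());return f.x
def box(img,d,q,b,col,k,o,z=0):
    x0,x1,y0,y1,z0,z1=b
    C=np.array([[x,y,zz] for x in(x0,x1) for y in(y0,y1) for zz in(z0,z1)])
    p=(proj(d,W(q,C,z))+.5-o)*k-.5
    for i in range(8):
        for j in range(i):
            if (C[i]!=C[j]).sum()==1: cv2.line(img,tuple(int(v*8) for v in p[i]),tuple(int(v*8) for v in p[j]),col,1,cv2.LINE_AA,3)
PACK=[(-18,18,-28,28,0,95),(-18,12,-22,22,95,138),(18,38,-15,15,72,80),(32,38,-15,15,50,72),(-32,-27,-15,15,88,136)]
DOCK=[(-26,26,-36,36,0,57),(-42,-34,-24,24,70,78)]
RAIL=[(-3,3,-180,180,0,105),(25,31,-180,180,0,110),(-3,31,174,180,0,116),(-3,31,-180,-174,0,116),(31,75,-180,180,0,8)]
def crop(d,x,y,w,h,k,things):
    im=cv2.resize(d['pixels'][y:y+h,x:x+w],None,fx=k,fy=k,interpolation=cv2.INTER_CUBIC)
    im=np.clip(im*1.3+15.,0,255).astype('uint8')
    for q,bs,col,z in things:
        for b in bs: box(im,d,q,b,col,k,np.array([x,y]),z)
    return im
E
cat > fit.py <<'E'
from h import *
def T(o,l): return [('top',p,(o[0]+u/5.556,o[1]+v/5.556)) for p,(u,v) in l]
def S(o,l): return [('scene',p,(o[0]+u/5,o[1]+v/3.75)) for p,(u,v) in l]
g=lambda a,b,c:(a,b,c)
o1=T((216,232),[((12,22,150),(130,115)),((12,-22,150),(240,85)),((-18,22,150),(150,188)),((-18,-22,150),(258,150)),((38,15,92),(122,52)),((38,-15,92),(200,35)),((26,36,57),(80,110)),((26,-36,57),(270,58))])+S((290,160),[((12,-22,150),(160,72)),((12,22,150),(262,75)),((38,-15,62),(157,210)),((38,15,62),(222,217)),((26,-36,57),(120,207)),((26,36,57),(272,228))])
o2=T((328,228),[((12,22,150),(198,90)),((12,-22,150),(290,72)),((-18,22,150),(210,165)),((-18,-22,150),(312,145)),((38,15,92),(165,40)),((38,-15,92),(240,38)),((26,36,57),(62,88)),((26,-36,57),(275,55))])+S((205,140),[((38,-15,92),(105,142)),((38,15,92),(165,150)),((38,-15,62),(107,187)),((38,15,62),(165,190)),((26,-36,57),(85,178)),((26,36,57),(210,208)),((-26,36,57),(255,165))])
q1=fit(o1,[.5,0,.2]);q2=fit(o2,[.5,-.25,.1])
rr=[('top',(14,177,113),(171.5,159.6)),('top',(14,-177,113),(329.7,152)),('scene',(14,177,113),(367,268)),('scene',(14,-177,113),(208,218))]
r=fit(rr,[.75,0,0])
pickle.dump((q1,q2,r),open('q.pkl','wb'))
E
cat > ov.py <<'E'
from h import *
import sys
q1,q2,r=pickle.load(open('q.pkl','rb'))
t,s=D['top'],D['scene'];R=(0,0,255);G=(0,200,0)
th=[(q1,PACK,R,.012),(q1,DOCK,G,0),(q2,PACK,R,.012),(q2,DOCK,G,0),(r,RAIL,R,0)]
a=np.hstack([crop(t,218,232,64,56,4.1667,th),crop(t,332,228,64,56,4.1667,th),crop(s,305,168,64,80,4.1667,th)[:233]])
b=np.hstack([crop(s,205,140,64,80,4.1667,th)[:333],crop(s,200,205,172,107,3.1,th)[:333]])
c=crop(t,165,138,172,48,4.65,th)
b=b[:,:800]; a=a[:,:800]
h=max(x.shape[1] for x in(a,b,c)); 
cv2.imwrite('pics/'+sys.argv[1],np.vstack([np.pad(x,((0,0),(0,h-x.shape[1]),(0,0))) for x in(a,c,b)]))
E
python3 fit.py && python3 ov.py ov1.png && python3 -c "import cv2;print(cv2.imread('pics/ov1.png').shape)"
```

```text
[ 0.4527 -0.0142  0.3296] deg 18.89 [[-2.7, -0.3], [-1.8, -1.8], [-1.7, 0.7], [-0.3, 0.6], [-0.2, 1.4], [-1.0, 0.1], [1.0, 1.0], [-2.5, 0.2], [-1.0, -1.6], [-1.9, -0.2], [-1.0, 1.0], [-1.0, 0.7], [-1.9, -0.3], [-1.4, -2.0]]
[ 0.4665 -0.2661  0.1671] deg 9.57 [[-2.7, 0.1], [1.4, -0.2], [-2.0, 1.0], [0.4, 1.0], [-1.5, 0.1], [-1.7, -1.7], [5.9, 0.4], [-1.5, 1.2], [-0.4, 1.0], [-1.4, 1.1], [-0.1, -0.5], [-0.9, 1.0], [-0.8, -0.2], [-0.1, -2.7], [-0.5, -0.6]]
[ 0.6605 -0.0109  0.0568] deg 3.25 [[-2.9, -0.6], [-0.3, -0.3], [-0.3, -2.2], [-0.3, -2.9]]Traceback (most recent call last):
  File "ov.py", line 7, in <module>
    b=np.hstack([crop(s,205,140,64,80,4.1667,th)[:333],crop(s,200,205,172,107,3.1,th)[:333]])
    return _nx.concatenate(arrs, 1, dtype=dtype, casting=casting)
           ~~~~~~~~~~~~~~~^^^^^^^^^^^^^^^^^^^^^^^^^^^^^^^^^^^^^^^
ValueError: all the input array dimensions except for the concatenation axis must match exactly, but along dimension 0, the array at index 0 has size 333 and the array at index 1 has size 332
```

```bash
cat > ov.py <<'E'
from h import *
import sys
q1,q2,r=pickle.load(open('q.pkl','rb'))
t,s=D['top'],D['scene'];R=(0,0,255);G=(0,200,0)
th=[(q1,PACK,R,.012),(q1,DOCK,G,0),(q2,PACK,R,.012),(q2,DOCK,G,0)]
cv2.imwrite('pics/p'+sys.argv[1],np.vstack([np.hstack([crop(t,216,232,80,60,5,th),crop(t,328,228,80,60,5,th)]),np.hstack([crop(s,293,165,80,80,5,th)[20:320],crop(s,205,140,80,80,5,th)[20:320]])]))
th=[(r,RAIL,R,0)]
if len(sys.argv)>3:
    pc=np.array([float(v) for v in sys.argv[3].split(',')]);th.append((pc,PACK,G,.033))
if len(sys.argv)>2: cv2.imwrite('pics/r'+sys.argv[1],np.vstack([crop(t,165,138,172,50,4.6,th),np.pad(crop(s,196,200,180,100,3.6,th),((0,0),(0,143),(0,0)))]))
E
python3 ov.py 1.png r
```

```text
(no output)
```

View pics/p1.png

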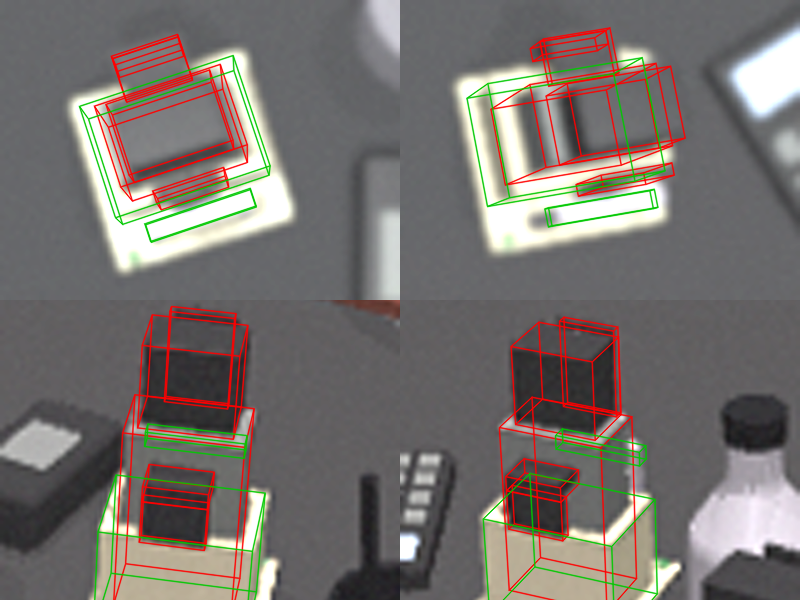

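View pics/r1.png

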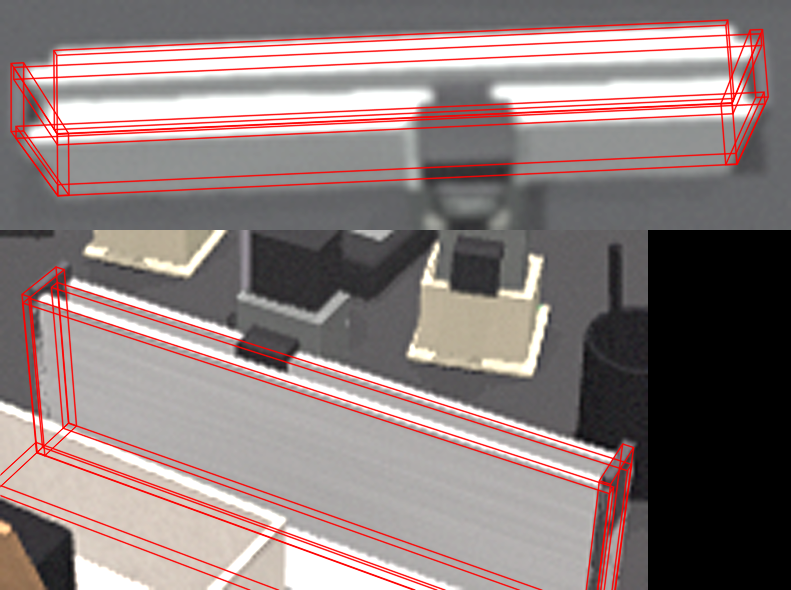

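The dock and pack fits are within about 1–2 px. The rail matches in the top view but sits about 2–3 px high in the scene view. I'll refine all of them automatically on image gradients.

```bash
cat > ref.py <<'E'
from h import *
from scipy.ndimage import map_coordinates as mc
from scipy.optimize import minimize
GR={n:[cv2.GaussianBlur(cv2.Sobel(cv2.GaussianBlur(cv2.cvtColor(d['pixels'],cv2.COLOR_BGR2GRAY).astype('f4'),(0,0),s),cv2.CV_32F,*a),(0,0),.5) for s in(2.,.8) for a in((1,0),(0,1))] for n,d in D.items()}
def score(q,E,z,lev,only=None):
    tot=0
    for n,a,b in E:
        if only and n!=only: continue
        t=np.linspace(.06,.94,40)[:,None];P=np.array(a)*(1-t)+np.array(b)*t
        p=proj(D[n],W(q,P,z));v=p[-1]-p[0];v/=np.linalg.norm(v)
        gx,gy=[mc(g,[p[:,1],p[:,0]],order=1) for g in GR[n][2*lev:2*lev+2]]
        m=np.abs((-v[1]*gx+v[0]*gy).mean()); tot+=np.sqrt(m)
    return -tot
def loop(n,*c): return [(n,c[i],c[(i+1)%len(c)]) for i in range(len(c))]
def pathE(n,*c): return loop(n,*c)[:-1]
PE=loop('top',(12,22,138),(12,-22,138),(-18,-22,138),(-18,22,138))+pathE('top',(18,15,80),(38,15,80),(38,-15,80),(18,-15,80))
PE+=pathE('scene',(12,22,97),(12,22,138),(12,-22,138),(12,-22,97),(12,22,97))+pathE('scene',(38,15,80),(38,-15,80),(38,-15,52),(38,15,52),(38,15,80))+[('scene',(18,-28,95),(18,28,95))]
RE=[('top',(-3,172,105),(-3,-172,105)),('scene',(31,-180,110),(31,180,110)),('top',(31,174,110),(31,-174,110)),('top',(-3,-172,0),(-3,172,0)),('scene',(31,180,8),(31,180,105)),('scene',(31,-180,20),(31,-180,105)),('scene',(25,-174,110),(25,174,110)),('top',(-3,180,20),(-3,180,100)),('top',(-3,-180,20),(-3,-180,100))]
def refine(q,E,z,only=None):
    best=None
    for lev in(0,1):
        st=[q+np.array(d) for d in([0,0,0],[.004,0,0],[-.004,0,0],[0,.004,0],[0,-.004,0],[0,0,.05],[0,0,-.05])] 
        rs=[minimize(score,s,(E,z,lev,only),method='Nelder-Mead',options=dict(initial_simplex=s+np.array([[0,0,0],[.003,0,0],[0,.003,0],[0,0,.03]]),xatol=1e-5,fatol=1e-4)) for s in st]
        b=min(rs,key=lambda r:r.fun);q=b.x
    return q,-b.fun
if __name__=='__main__':
    q1,q2,r=pickle.load(open('q.pkl','rb'));out=[]
    pc=np.array([r[0]-.024,r[1]-.025,r[2]])
    for nm,q,E,z in(('p1',q1,PE,.012),('p2',q2,PE,.012),('rail',r,RE,0),('pc',pc,[e for e in PE if not(e[0]=='scene' and e[1][0]==38)],.033)):
        for o in(None,'top','scene'):
            f,s=refine(q,E,z,o);print(nm,o,np.round(f,4),round(np.degrees(f[2]),2),round(s,1))
            if o is None: out.append(f)
    pickle.dump(out[:3],open('q.pkl','wb'));print(','.join('%.4f'%v for v in out[3]),file=open('pc.txt','w'))
E
python3 ref.py; python3 ov.py 2.png r $(cat pc.txt)
python3 - <<'E'
import cv2,numpy as np
p=cv2.imread('pics/p2.png');r=cv2.imread('pics/r2.png')
a=cv2.resize(p,(533,400),interpolation=cv2.INTER_AREA);
cv2.imwrite('pics/m2.png',p)
E
```

```text
p1 None [ 0.4528 -0.0129  0.3188] 18.27 148.9
p1 top [ 0.4495 -0.0162  0.2537] 14.54 53.1
p1 scene [ 0.4532 -0.0117  0.2929] 16.78 100.2
p2 None [ 0.4662 -0.2639  0.134 ] 7.68 144.0
p2 top [ 0.4638 -0.2627  0.0693] 3.97 58.2
p2 scene [ 0.4679 -0.2654  0.1915] 10.97 93.4
rail None [ 0.6543 -0.0036  0.0531] 3.04 90.7
rail top [ 0.669  -0.0081  0.0244] 1.4 49.4
rail scene [ 0.66   -0.0078  0.0354] 2.03 43.4
pc None [ 0.6355 -0.0449  0.0535] 3.06 117.3
pc top [ 0.6407 -0.0464  0.0674] 3.86 72.9
pc scene [ 0.6357 -0.0437  0.1082] 6.2 51.3
```

View pics/p2.png

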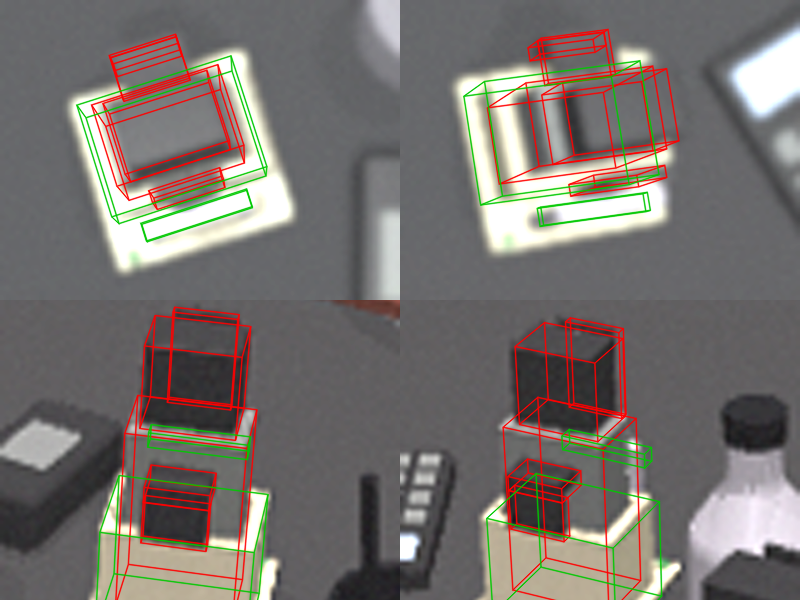

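View pics/r2.png

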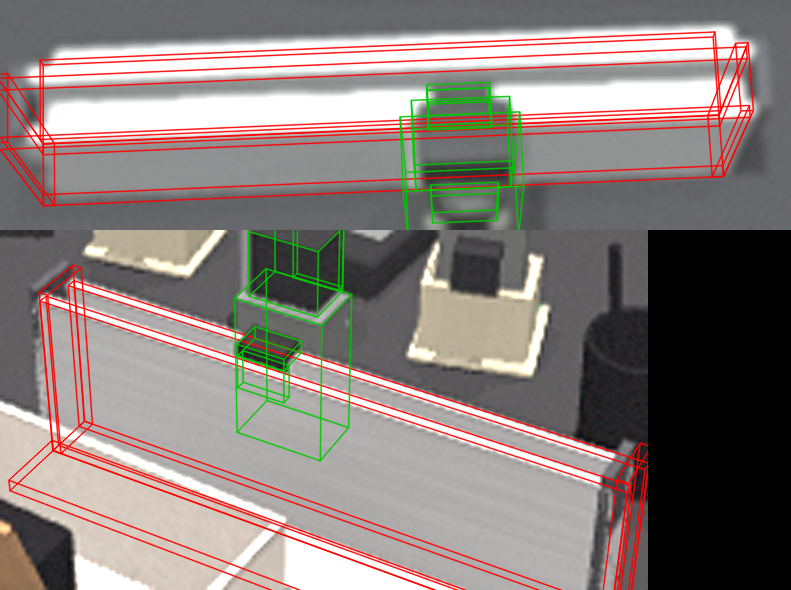

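The pack fits look good to about 2 mm, but yaw is uncertain by about 3° and the rail ends are about 3 px off. I'll switch to a region-based fit: render the labelled faces and minimise colour variance within each face, which should be more reliable.

```bash
cat > cv.py <<'E'
from h import *
from scipy.optimize import minimize
U=4
FACES=[((0,2,6,4)),((1,3,7,5)),((0,1,3,2)),((4,5,7,6)),((0,1,5,4)),((2,3,7,6))]
NORM=np.array([[0,0,-1],[0,0,1],[-1,0,0],[1,0,0],[0,-1,0],[0,1,0]])
def labels(d,objs,roi):
    x,y,w,h=roi;L=np.zeros((h*U,w*U),'uint8');F=[];cam=d['world_from_camera'][:3,3]
    for q,bs,z in objs:
        for bi,b in enumerate(bs):
            C=np.array([[a,e,f] for a in b[:2] for e in b[2:4] for f in b[4:]],float);w3=W(q,C,z);p=proj(d,w3)
            n=W(np.r_[0,0,q[2]],NORM*1000.)
            for k,f in enumerate(FACES):
                c=w3[list(f)].mean(0)
                if (cam-c)@n[k]>0: F.append((np.linalg.norm(cam-w3.mean(0)),k,p[list(f)],b[-1]))
    F.sort(key=lambda t:-t[0])
    for i,(_,k,p,_) in enumerate(F):
        cv2.fillConvexPoly(L,np.int32(((p+.5-[x,y])*U-.5)*16),i+1,cv2.LINE_8,4)
    return L
IM={}
def img(n,roi):
    if (n,roi) not in IM:
        x,y,w,h=roi;IM[n,roi]=cv2.resize(D[n]['pixels'][y:y+h,x:x+w],None,fx=U,fy=U,interpolation=cv2.INTER_LINEAR).astype(float)
    return IM[n,roi]
def cost(build,v,rois):
    t=0
    for n,roi in rois:
        L=labels(D[n],build(v),roi).ravel();I=img(n,roi).reshape(-1,3)
        I=np.sqrt(I); N=np.bincount(L,minlength=99)+1e-9
        for c in range(3):
            m=np.bincount(L,I[:,c],99)/N; t+=np.minimum((I[:,c]-m[L])**2,4).sum()/U**2
    return t
def solve(build,v,st,rois):
    v=np.array(v);st=np.array(st)
    for k in(1,.4,.3):
        S=np.vstack([v]+[v+e*k for e in np.diag(st)])
        v=minimize(lambda u:cost(build,u,rois),v,method='Nelder-Mead',options=dict(initial_simplex=S,maxfev=350,xatol=1e-5,fatol=.01)).x
    return v,cost(build,v,rois)
def walls(h=57): return [(-26,-20,-36,36,0,h),(20,26,-36,36,0,h),(-20,20,-36,-30,0,h),(-20,20,30,36,0,h)]
def bp(v): 
    q=v[:3]; pl=[(v[3]*1e3,v[4]*1e3,-v[5]*1e3,v[5]*1e3,0,6)]
    return [(q,pl,-0.0),(q,walls()+[(-42,-34,-24,24,70,78),(-42,-34,-24,-18,6,70),(-42,-34,18,24,6,70)],0),(q,PACK,.012)]
def br(v):
    q=v[:3];r=[(-3,3,-180+30*i,-150+30*i,0,105) for i in range(12)]+[(25,31,-180+30*i,-150+30*i,0,110) for i in range(12)]+[(-3,31,174,180,0,116),(-3,31,-180,-174,0,116)]+[(3,25,-174,174,60,73),(31,75,-180,180,0,8)]
    s=np.array([q[0],q[1],q[2]]);o=W(q,[[v[3]*1e3,v[4]*1e3,0]])[0]
    return [(s,r,0),(np.array([o[0],o[1],q[2]]),PACK,.033)]
if __name__=='__main__':
    q1,q2,r=pickle.load(open('q.pkl','rb'));out=[]
    st=[.004,.004,.05,.006,.006,.006]
    T1,S1=('top',(222,236,56,54)),('scene',(305,164,52,77))
    T2,S2=('top',(332,230,58,52)),('scene',(214,146,50,68))
    for nm,q,Rs in(('p1',np.r_[.453,-.0135,.285,-.055,.03,.04],(T1,S1)),('p2',np.r_[.4665,-.2645,.17,-.055,.03,.04],(T2,S2))):
        for R in(Rs,Rs[:1],Rs[1:]):
            f,c=solve(bp,q,st,R);print(nm,[x[0] for x in R],np.round(f,4),round(np.degrees(f[2]),2),round(c))
            if len(R)==2: out.append(f[:3])
    R=(('top',(165,138,172,42)),('scene',(202,206,170,72)))
    for RR in(R,R[:1],R[1:]):
        f,c=solve(br,[.662,-.008,.045,-.024,-.035],[.006,.006,.03,.004,.006],RR);print('rail',[x[0] for x in RR],np.round(f,4),round(np.degrees(f[2]),2),round(c))
        if len(RR)==2: out.append(f[:3]);o=W(f[:3],[[f[3]*1e3,f[4]*1e3,0]])[0];print('%.4f,%.4f,%.4f'%(o[0],o[1],f[2]),file=open('pc.txt','w'))
    pickle.dump(out,open('q.pkl','wb'))
E
time python3 cv.py; python3 ov.py 3.png r $(cat pc.txt)
```

```text
p1 ['top', 'scene'] [ 0.4527 -0.0133  0.3127 -0.049   0.0303  0.042 ] 17.92 9554
p1 ['top'] [ 0.4531 -0.0141  0.3044 -0.0491  0.0344  0.0425] 17.44 3926
p1 ['scene'] [ 0.4519 -0.0132  0.3121 -0.0474  0.0308  0.0415] 17.88 5137
p2 ['top', 'scene'] [ 0.4666 -0.2688  0.1841 -0.0476  0.0341  0.0431] 10.55 9881
p2 ['top'] [ 0.4671 -0.2701  0.1805 -0.0481  0.0345  0.0444] 10.34 4808
p2 ['scene'] [ 0.4663 -0.2686  0.2197 -0.0484  0.0304  0.0397] 12.59 4360
rail ['top', 'scene'] [ 0.6568 -0.0116  0.0471 -0.0236 -0.0332] 2.7 51339
rail ['top'] [ 0.658  -0.012   0.0467 -0.024  -0.0336] 2.68 12753
rail ['scene'] [ 0.6554 -0.0119  0.0458 -0.0236 -0.0323] 2.63 35179
real	0m25.787s
user	0m26.285s
sys	0m0.064s
```

All three fits now agree between cameras to about 1–2 mm. They give p1 (0.4527, -0.0133, 17.9°), p2 (0.4666, -0.269, 10.5°) and rail (0.657, -0.012, 2.7°), with pack C at rail y -33 mm. I'll start moving, and go above pack 1 first.

drive_tool([
  [0.015,-0.035,0.005,0,0,-3,-1],
  [0.015,-0.035,0.005,0,0,-3,-1],
  [0.015,-0.035,0.005,0,0,-3,-1],
  [0.015,-0.035,0.005,0,0,-3,-1],
  [0.015,-0.035,0.005,0,0,-3,-1],
  [0.015,-0.035,0.005,0,0,-3,-1],
  [0.015,-0.035,0.005,0,0,-3,-1],
  [0.015,-0.035,0.005,0,0,-3,-1],
  [0.015,-0.035,0.005,0,0,-3,-1],
  [0.015,-0.035,0.005,0,0,-3,-1],
])

```text
clock: 1.35
tcp_pos: [0.3864, 0.2536, 0.3006]
tool_rot: [1.363, 2.83, 0.0]
force: [1.4, 0.8, 0.9]
gripper_width: 1.001
```

drive_tool([
  [0.008,-0.034,0,0,0,-3,-1],
  [0.008,-0.034,0,0,0,-3,-1],
  [0.008,-0.034,0,0,0,-3,-1],
  [0.008,-0.034,0,0,0,-3,-1],
  [0.008,-0.034,0,0,0,-3,-1],
  [0.008,-0.034,0,0,0,-3,-1],
  [0.008,-0.034,0,0,0,-3,-1],
  [0.006,-0.033,0,0,0,0,-1],
  [0,0,0,0,0,0,-1],
  [0,0,0,0,0,0,-1],
])

```text
clock: 2.6
tcp_pos: [0.4474, -0.0152, 0.3002]
tool_rot: [-1.853, -2.537, 0.0]
force: [-0.1, 0.1, 0.8]
gripper_width: 0.999
```

```bash
cat >> h.py <<'E'
from scipy.spatial.transform import Rotation as Ro
def st(target=None,yaw=None):
    s=arm.sense();R=Ro.from_rotvec(s['tool_rot']).as_matrix();y=np.degrees(np.arctan2(R[1,1],R[0,1]))
    print('t',round(s['clock'],2),'p',np.round(s['tcp_pos'],4),'yaw',round(y,2),'zaxis',np.round(R[:,2],3),'F',np.round(s['force'],1),'M',np.round(s['ft_torque'],2),'w',round(s['gripper_width'],3))
    if target is not None: print('need',np.round(np.array(target)-s['tcp_pos'],4),round(yaw-y,2))
E
python3 -c "
from h import *
st([.4475,-.015,.134],17.9)"
```

```text
t 2.6 p [ 0.4474 -0.0152  0.3002] yaw 17.72 zaxis [-0.  0. -1.] F [-0.1  0.1  0.8] M [ 0.02  0.   -0.02] w 0.999
need [ 1.000e-04  2.000e-04 -1.662e-01] 0.18
```

drive_tool([
  [0,0,-0.03,0,0,0,-1],
  [0,0,-0.04,0,0,0,-1],
  [0,0,-0.04,0,0,0,-1],
  [0,0,-0.03,0,0,0,-1],
  [0,0,-0.02,0,0,0,-1],
  [0,0,-0.006,0,0,0,-1],
  [0,0,0,0,0,0,-0.1],
  [0,0,0,0,0,0,-0.1],
  [0,0,0,0,0,0,0],
  [0,0,0,0,0,0,0],
])

```text
clock: 3.85
tcp_pos: [0.4471, -0.0153, 0.1346]
tool_rot: [-1.852, -2.537, 0.0]
force: [-5.4, -1.4, 4.0]
gripper_width: 0.498
```

```bash
python3 -c "
from h import *
st([.4475,-.015,.134],17.9)
d=look('scene');e=look('top')
I=lambda d,x,y:cv2.resize(d['pixels'][y:y+100,x:x+100],(400,400),interpolation=cv2.INTER_CUBIC)
cv2.imwrite('pics/g1.png',np.clip(np.hstack([I(d,285,120),I(e,200,215)])*1.4+15,0,255))"
```

```text
t 3.85 p [ 0.4471 -0.0153  0.1346] yaw 17.74 zaxis [-0.001  0.    -1.   ] F [-5.4 -1.4  4. ] M [-0.37  1.14  0.  ] w 0.498
need [ 0.0004  0.0003 -0.0006] 0.16[ WARN:0@1.023] global loadsave.cpp:1063 imwrite_ Unsupported depth image for selected encoder is fallbacked to CV_8U.
```

View pics/g1.png

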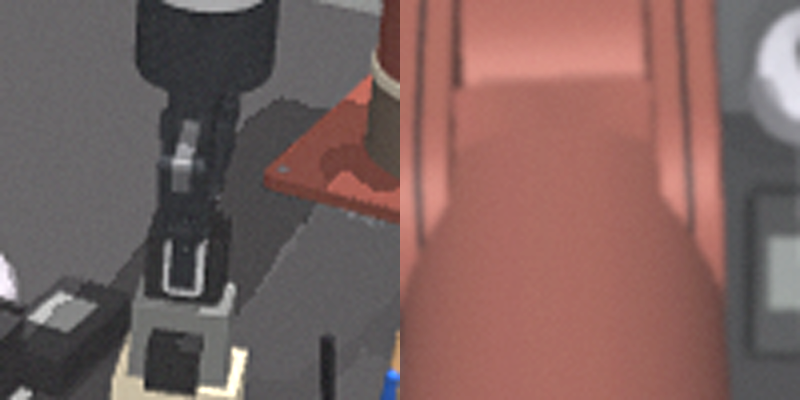

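The scene crop shows the far finger centred on the grip block at about (185,265), and the -5 N in x is the tab spring. The top camera is blocked by the arm. Next I'll close fully.

drive_tool([
  [0,0,0,0,0,0,0.1],
  [0,0,0,0,0,0,0.15],
  [0,0,0,0,0,0,0.2],
  [0,0,0,0,0,0,0.3],
  [0,0,0,0,0,0,0.5],
  [0,0,0,0,0,0,1],
  [0,0,0,0,0,0,1],
  [0,0,0,0,0,0,1],
  [0,0,0,0,0,0,1],
  [0,0,0,0,0,0,1],
])

```text
clock: 5.2
tcp_pos: [0.4479, -0.0152, 0.1353]
tool_rot: [-1.852, -2.537, -0.001]
force: [-7.0, -1.2, 18.3]
gripper_width: 0.363
```

```bash
python3 -c "
from h import *
st([.4475,-.015,.134],17.9)"
```

```text
t 5.2 p [ 0.4479 -0.0152  0.1353] yaw 17.75 zaxis [ 0.  0. -1.] F [-7.  -1.2 18.3] M [-0.45  2.25 -0.16] w 0.363
need [-0.0004  0.0002 -0.0013] 0.15
```

drive_tool([
  [0,0,0.001,0,0,0,1],
  [0,0,0.001,0,0,0,1],
  [0,0,0.001,0,0,0,1],
  [0,0,0.001,0,0,0,1],
  [0,0,0,0,0,0,1],
  [0,0,0,0,0,0,1],
  [0,0,0,0,0,0,1],
  [0,0,0,0,0,0,1],
  [0,0,0,0,0,0,1],
  [0,0,0,0,0,0,1],
])

```text
clock: 6.45
tcp_pos: [0.4475, -0.0152, 0.1383]
tool_rot: [-1.852, -2.538, 0.0]
force: [-0.1, -0.2, -2.2]
gripper_width: 0.352
```

```bash
python3 -c "
from h import *
st([.4475,-.015,.138],17.9)"
```

```text
t 6.45 p [ 0.4475 -0.0152  0.1383] yaw 17.75 zaxis [-0. -0. -1.] F [-0.1 -0.2 -2.2] M [-0.02 -0.02  0.04] w 0.352
need [-0.      0.0002 -0.0003] 0.15
```

The forces are near zero apart from the pack's weight, so it is free. I'll lift through the keeper height slowly.

drive_tool([
  [0,0,0.002,0,0,0,1],
  [0,0,0.002,0,0,0,1],
  [0,0,0.002,0,0,0,1],
  [0,0,0.002,0,0,0,1],
  [0,0,0.003,0,0,0,1],
  [0,0,0.003,0,0,0,1],
  [0,0,0.003,0,0,0,1],
  [0,0,0.003,0,0,0,1],
  [0,0,0,0,0,0,1],
  [0,0,0,0,0,0,1],
])

```text
clock: 7.7
tcp_pos: [0.4475, -0.0152, 0.1583]
tool_rot: [-1.852, -2.538, 0.0]
force: [0.0, -0.5, -2.2]
gripper_width: 0.356
```

```bash
python3 -c "
from h import *
st([.4475,-.015,.158],17.9)"
```

```text
t 7.7 p [ 0.4475 -0.0152  0.1583] yaw 17.75 zaxis [-0.  0. -1.] F [ 0.  -0.5 -2.2] M [ 0.04 -0.03 -0.03] w 0.356
need [ 0.      0.0002 -0.0003] 0.15
```

drive_tool([
  [0,0,0.02,0,0,0,1],
  [0,0,0.03,0,0,0,1],
  [0,0,0.03,0,0,0,1],
  [0,0,0.03,0,0,0,1],
  [0,0,0.03,0,0,0,1],
  [0,0,0.02,0,0,0,1],
  [0.01,0.002,0,0,0,-1,1],
  [0.02,0.004,0,0,0,-2,1],
  [0.025,0.005,0,0,0,-2,1],
  [0.025,0.005,0,0,0,-2,1],
])

```text
clock: 8.95
tcp_pos: [0.5285, 0.0011, 0.3167]
tool_rot: [-2.005, -2.418, 0.002]
force: [0.9, -0.5, -2.6]
gripper_width: 0.355
```

drive_tool([
  [0.025,0.005,0,0,0,-2,1],
  [0.025,0.005,0,0,0,-2,1],
  [0.025,0.005,0,0,0,-2,1],
  [0.015,0.004,0,0,0,-2,1],
  [0.0095,0.002,0,0,0,0,1],
  [0,0,-0.015,0,0,0,1],
  [0,0,-0.02,0,0,0,1],
  [0,0,-0.02,0,0,0,1],
  [0,0,-0.015,0,0,0,1],
  [0,0,0,0,0,0,1],
])

```text
clock: 10.2
tcp_pos: [0.626, 0.0218, 0.2468]
tool_rot: [-2.166, -2.273, 0.003]
force: [-0.4, -0.4, -3.1]
gripper_width: 0.355
```

```bash
cat > hang.py <<'E'
from h import *
import sys
# overlay of pack expected from TCP (pack x -5.5, underside = tcp z - zoff) on live scene picture
f,zoff,yaw=sys.argv[1],float(sys.argv[2]),np.radians(float(sys.argv[3]))
s=arm.sense();p=s['tcp_pos'];q=np.array([p[0]+.0055*np.cos(yaw),p[1]+.0055*np.sin(yaw),yaw])
d=look('scene');c=proj(d,[p])[0].astype(int)
r=pickle.load(open('q.pkl','rb'))[2]
th=[(q,PACK,(0,0,255),p[2]-zoff),(r,RAIL,(0,200,0),0)]
x,y=c[0]-65,c[1]-35
cv2.imwrite('pics/'+f,np.hstack([crop(d,x,y,100,130,4,[]),crop(d,x,y,100,130,4,th)]))
print('pack',q,'underside',p[2]-zoff)
E
python3 hang.py h1.png .122 2.7; python3 -c "
from h import *
st([.6269,.0218,.252],2.7)"
```

```text
pack [0.63153934 0.02202399 0.04712389] underside 0.12484172790784126
t 10.25 p [0.6266 0.0217 0.248 ] yaw 2.75 zaxis [-0.001 -0.    -1.   ] F [ 0.4 -0.  -2.2] M [-0.03  0.01  0.02] w 0.359
need [0.0003 0.0001 0.004 ] -0.05
```

View pics/h1.png

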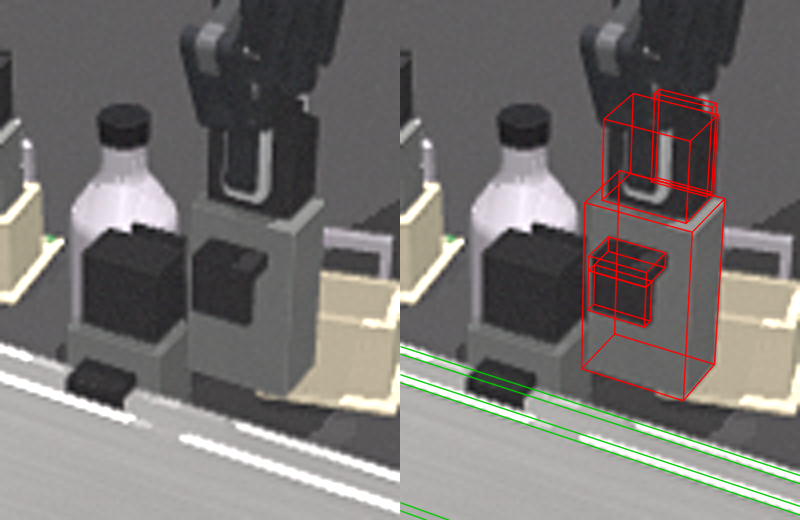

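The held pack matches the predicted wireframe within about 1 px: hook at (193–266, 240–325), and the rail lines coincide. Lowering now.

drive_tool([
  [0,0,-0.015,0,0,0,1],
  [0,0,-0.02,0,0,0,1],
  [0,0,-0.015,0,0,0,1],
  [0,0,-0.008,0,0,0,1],
  [0,0,-0.006,0,0,0,1],
  [0,0,-0.006,0,0,0,1],
  [0,0,-0.005,0,0,0,1],
  [0,0,-0.005,0,0,0,1],
  [0,0,-0.003,0,0,0,1],
  [0,0,0,0,0,0,1],
])

```text
clock: 11.5
tcp_pos: [0.627, 0.0218, 0.1651]
tool_rot: [-2.167, -2.274, 0.0]
force: [0.7, 0.4, -2.5]
gripper_width: 0.351
```

```bash
python3 -c "
from h import *
st([.6269,.0218,.156],2.7)"
```

```text
t 11.5 p [0.627  0.0218 0.1651] yaw 2.75 zaxis [-0. -0. -1.] F [ 0.7  0.4 -2.5] M [0.   0.   0.02] w 0.351
need [-0.0001  0.     -0.0091] -0.05
```

drive_tool([
  [0,0,-0.003,0,0,0,1],
  [0,0,-0.002,0,0,0,1],
  [0,0,-0.002,0,0,0,1],
  [0,0,-0.001,0,0,0,1],
  [0,0,-0.001,0,0,0,1],
  [0,0,0,0,0,0,1],
  [0,0,0,0,0,0,1],
  [0,0,0,0,0,0,1],
  [0,0,0,0,0,0,1],
  [0,0,0,0,0,0,1],
])

```text
clock: 12.75
tcp_pos: [0.627, 0.0218, 0.1563]
tool_rot: [-2.167, -2.274, 0.0]
force: [0.1, -1.1, -2.8]
gripper_width: 0.356
```

```bash
python3 -c "
from h import *
st([.6269,.0218,.156],2.7)"
```

```text
t 12.75 p [0.627  0.0218 0.1563] yaw 2.75 zaxis [-0.  0. -1.] F [ 0.1 -1.1 -2.8] M [ 0.06 -0.    0.07] w 0.356
need [-0.0001  0.     -0.0003] -0.05
```

drive_tool([
  [0,0,-0.0005,0,0,0,1],
  [0,0,-0.0005,0,0,0,1],
  [0,0,-0.0005,0,0,0,1],
  [0,0,-0.0005,0,0,0,1],
  [0,0,0,0,0,0,1],
  [0,0,0,0,0,0,1],
  [0,0,0,0,0,0,1],
  [0,0,0,0,0,0,1],
  [0,0,0,0,0,0,1],
  [0,0,0,0,0,0,1],
])

```text
clock: 14.0
tcp_pos: [0.6271, 0.0218, 0.1561]
tool_rot: [-2.167, -2.274, -0.002]
force: [-7.8, -0.1, 14.5]
gripper_width: 0.354
```

```bash
python3 -c "
from h import *
st([.6269,.0218,.156],2.7)"
```

```text
t 14.0 p [0.6271 0.0218 0.1561] yaw 2.75 zaxis [ 0.001  0.001 -1.   ] F [-7.8 -0.1 14.5] M [ 0.08  1.63 -0.02] w 0.354
need [-0.0002  0.     -0.0001] -0.05
```

It made contact at z=0.156, as expected for a seated pack. I'll ease off, open and retreat.

drive_tool([
  [0,0,0.001,0,0,0,1],
  [0,0,0,0,0,0,0.2],
  [0,0,0,0,0,0,0],
  [0,0,0,0,0,0,-0.2],
  [0,0,0,0,0,0,-0.5],
  [0,0,0,0,0,0,-1],
  [0,0,0,0,0,0,-1],
  [0,0,0,0,0,0,-1],
  [0,0,0.01,0,0,0,-1],
  [0,0,0.02,0,0,0,-1],
])

```text
clock: 15.25
tcp_pos: [0.6267, 0.0217, 0.186]
tool_rot: [-2.167, -2.274, 0.001]
force: [0.1, 0.2, 0.1]
gripper_width: 0.997
```

```bash
python3 -c "
from h import *
st([.4612,-.2698,.324],10.5)"
```

```text
t 15.25 p [0.6267 0.0217 0.186 ] yaw 2.75 zaxis [-0.001 -0.    -1.   ] F [0.1 0.2 0.1] M [ 0.02  0.01 -0.09] w 0.997
need [-0.1655 -0.2915  0.138 ] 7.75
```

drive_tool([
  [0,0,0.04,0,0,0,-1],
  [0,0,0.04,0,0,0,-1],
  [0,0,0.034,0,0,0,-1],
  [-0.0155,-0.0215,0,0,0,0.8,-1],
  [-0.025,-0.045,0,0,0,1,-1],
  [-0.025,-0.045,0,0,0,1,-1],
  [-0.025,-0.045,0,0,0,1,-1],
  [-0.025,-0.045,0,0,0,1,-1],
  [-0.025,-0.045,0,0,0,1,-1],
  [-0.025,-0.045,0,0,0,2,-1],
])

```text
clock: 16.5
tcp_pos: [0.4605, -0.2715, 0.301]
tool_rot: [2.006, 2.416, 0.003]
force: [1.8, -0.1, 0.1]
gripper_width: 1.001
```

drive_tool([
  [0,0,0,0,0,0,-1],
  [0,0,0,0,0,0,-1],
  [0,0,0,0,0,0,-1],
  [0,0,0,0,0,0,-1],
  [0,0,0,0,0,0,-1],
  [0,0,0,0,0,0,-1],
  [0,0,0,0,0,0,-1],
  [0,0,0,0,0,0,-1],
  [0,0,0,0,0,0,-1],
  [0,0,0,0,0,0,-1],
])

```text
clock: 17.75
tcp_pos: [0.4615, -0.2697, 0.2993]
tool_rot: [-2.008, -2.416, 0.0]
force: [0.0, 0.1, 0.6]
gripper_width: 1.002
```

```bash
python3 -c "
from h import *
st([.4612,-.2698,.134],10.5)
s=look('scene')
r=pickle.load(open('q.pkl','rb'))[2]
q=np.array([.6269+.0055,.0218+.0003,.0471])
T=[(q,PACK,(0,0,255),.033)]
x,y=230,150
cv2.imwrite('pics/k1.png',np.hstack([crop(s,x,y,100,130,4,[]),crop(s,x,y,100,130,4,T)]))"
```

```text
t 17.75 p [ 0.4615 -0.2697  0.2993] yaw 10.55 zaxis [-0.  0. -1.] F [0.  0.1 0.6] M [ 0.05 -0.01 -0.02] w 1.002
need [-3.000e-04 -1.000e-04 -1.653e-01] -0.05
```

View pics/k1.png

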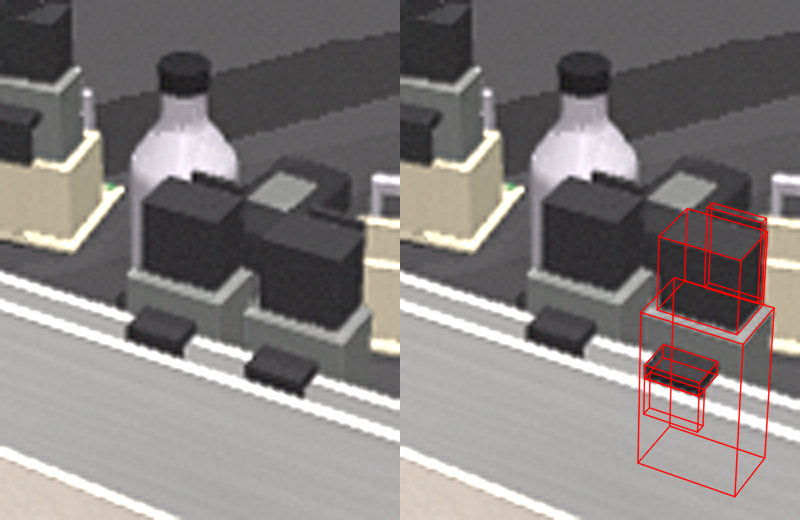

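Pack 1 hangs seated beside pack C, with its hook in the channel at (280,370) matching the seated wireframe. Now pack 2.

drive_tool([
  [0,0,-0.03,0,0,0,-1],
  [0,0,-0.04,0,0,0,-1],
  [0,0,-0.04,0,0,0,-1],
  [0,0,-0.03,0,0,0,-1],
  [0,0,-0.02,0,0,0,-1],
  [0,0,-0.005,0,0,0,-1],
  [0,0,0,0,0,0,-0.1],
  [0,0,0,0,0,0,-0.1],
  [0,0,0,0,0,0,0],
  [0,0,0,0,0,0,0],
])

```text
clock: 19.05
tcp_pos: [0.4612, -0.2702, 0.1347]
tool_rot: [-2.008, -2.416, 0.0]
force: [-4.9, -0.7, 3.7]
gripper_width: 0.504
```

```bash
python3 -c "
from h import *
st([.4612,-.2698,.134],10.5)"
```

```text
t 19.05 p [ 0.4612 -0.2702  0.1347] yaw 10.52 zaxis [-0. -0. -1.] F [-4.9 -0.7  3.7] M [-0.27  1.09 -0.02] w 0.504
need [ 0.      0.0004 -0.0007] -0.02
```

Same signature as pack 1, so I'll close and test-lift 4 mm.

drive_tool([
  [0,0,0,0,0,0,0.1],
  [0,0,0,0,0,0,0.15],
  [0,0,0,0,0,0,0.2],
  [0,0,0,0,0,0,0.3],
  [0,0,0,0,0,0,0.5],
  [0,0,0,0,0,0,1],
  [0,0,0,0,0,0,1],
  [0,0,0,0,0,0,1],
  [0,0,0,0,0,0,1],
  [0,0,0,0,0,0,1],
])

```text
clock: 20.3
tcp_pos: [0.4621, -0.2701, 0.1356]
tool_rot: [2.007, 2.416, 0.001]
force: [-4.8, 0.6, 17.3]
gripper_width: 0.359
```

drive_tool([
  [0,0,0.001,0,0,0,1],
  [0,0,0.001,0,0,0,1],
  [0,0,0.001,0,0,0,1],
  [0,0,0.001,0,0,0,1],
  [0,0,0,0,0,0,1],
  [0,0,0,0,0,0,1],
  [0,0,0,0,0,0,1],
  [0,0,0,0,0,0,1],
  [0,0,0,0,0,0,1],
  [0,0,0,0,0,0,1],
])

```text
clock: 21.55
tcp_pos: [0.4615, -0.2697, 0.1383]
tool_rot: [-2.008, -2.416, 0.0]
force: [0.2, 0.7, -4.1]
gripper_width: 0.356
```

```bash
python3 -c "
from h import *
st([.4612,-.2698,.138],10.5)"
```

```text
t 21.55 p [ 0.4615 -0.2697  0.1383] yaw 10.55 zaxis [-0.  0. -1.] F [ 0.2  0.7 -4.1] M [-0.    0.01  0.01] w 0.356
need [-0.0003 -0.0001 -0.0003] -0.05
```

drive_tool([
  [0,0,0.002,0,0,0,1],
  [0,0,0.002,0,0,0,1],
  [0,0,0.002,0,0,0,1],
  [0,0,0.002,0,0,0,1],
  [0,0,0.003,0,0,0,1],
  [0,0,0.003,0,0,0,1],
  [0,0,0.003,0,0,0,1],
  [0,0,0.003,0,0,0,1],
  [0,0,0,0,0,0,1],
  [0,0,0,0,0,0,1],
])

```text
clock: 22.8
tcp_pos: [0.4615, -0.2697, 0.1583]
tool_rot: [-2.008, -2.416, 0.0]
force: [0.2, 0.8, -4.0]
gripper_width: 0.353
```

drive_tool([
  [0,0,0.02,0,0,0,1],
  [0,0,0.03,0,0,0,1],
  [0,0,0.03,0,0,0,1],
  [0,0,0.03,0,0,0,1],
  [0,0,0.03,0,0,0,1],
  [0,0,0.02,0,0,0,1],
  [0,0,0,0,0,0,1],
  [0.02,0.005,0,0,0,-1,1],
  [0.025,0.01,0,0,0,-1,1],
  [0.025,0.015,0,0,0,-1,1],
])

```text
clock: 24.05
tcp_pos: [0.5317, -0.2396, 0.3168]
tool_rot: [-2.071, -2.36, 0.001]
force: [0.0, -0.7, -3.7]
gripper_width: 0.351
```

drive_tool([
  [0.025,0.02,0,0,0,-1,1],
  [0.025,0.02,0,0,0,-1,1],
  [0.02,0.025,0,0,0,-1,1],
  [0.02,0.025,0,0,0,-1,1],
  [0.01,0.02,0,0,0,-0.8,1],
  [0.0022,0.0067,0,0,0,0,1],
  [0,0,0,0,0,0,1],
  [0,0,0,0,0,0,1],
  [0,0,-0.02,0,0,0,1],
  [0,0,-0.02,0,0,0,1],
])

```text
clock: 25.3
tcp_pos: [0.6333, -0.1241, 0.2778]
tool_rot: [2.169, 2.272, 0.001]
force: [0.5, -0.2, -3.6]
gripper_width: 0.353
```

drive_tool([
  [0,0,-0.02,0,0,0,1],
  [0,0,-0.01,0,0,0,1],
  [0,0,0,0,0,0,1],
  [0,0,0,0,0,0,1],
  [0,0,0,0,0,0,1],
  [0,0,0,0,0,0,1],
  [0,0,0,0,0,0,1],
  [0,0,0,0,0,0,1],
  [0,0,0,0,0,0,1],
  [0,0,0,0,0,0,1],
])

```text
clock: 26.55
tcp_pos: [0.6337, -0.123, 0.2483]
tool_rot: [-2.167, -2.274, 0.0]
force: [0.5, -0.1, -3.2]
gripper_width: 0.352
```

```bash
python3 -c "
from h import *
st([.6337,-.123,.156],2.7)"; python3 hang.py h2.png .1225 2.7
```

```text
t 26.55 p [ 0.6337 -0.123   0.2483] yaw 2.76 zaxis [-0.  0. -1.] F [ 0.5 -0.1 -3.2] M [ 0.02  0.   -0.04] w 0.352
need [-0.     -0.     -0.0923] -0.06
pack [ 0.63923997 -0.122716    0.04712389] underside 0.12578749203132433
```

View pics/h2.png

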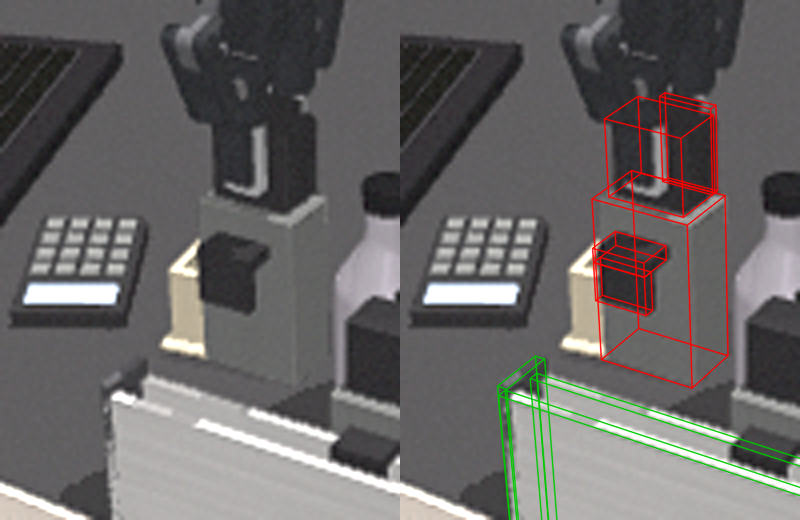

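The pack is within about 1 px (about 2 mm) of prediction, clear of pack C and the end cap. Lowering now.

drive_tool([
  [0,0,-0.015,0,0,0,1],
  [0,0,-0.02,0,0,0,1],
  [0,0,-0.015,0,0,0,1],
  [0,0,-0.008,0,0,0,1],
  [0,0,-0.006,0,0,0,1],
  [0,0,-0.006,0,0,0,1],
  [0,0,-0.005,0,0,0,1],
  [0,0,-0.005,0,0,0,1],
  [0,0,-0.003,0,0,0,1],
  [0,0,0,0,0,0,1],
])

```text
clock: 27.85
tcp_pos: [0.6336, -0.123, 0.1651]
tool_rot: [-2.167, -2.274, 0.0]
force: [-0.6, 0.0, -3.7]
gripper_width: 0.355
```

drive_tool([
  [0,0,-0.003,0,0,0,1],
  [0,0,-0.002,0,0,0,1],
  [0,0,-0.002,0,0,0,1],
  [0,0,-0.001,0,0,0,1],
  [0,0,-0.0005,0,0,0,1],
  [0,0,-0.0005,0,0,0,1],
  [0,0,0,0,0,0,1],
  [0,0,0,0,0,0,1],
  [0,0,0,0,0,0,1],
  [0,0,0,0,0,0,1],
])

```text
clock: 29.1
tcp_pos: [0.6338, -0.123, 0.1563]
tool_rot: [2.167, 2.274, 0.0]
force: [0.3, -0.1, -3.9]
gripper_width: 0.351
```

```bash
python3 -c "
from h import *
st([.6337,-.123,.156],2.7)"
```

```text
t 29.1 p [ 0.6338 -0.123   0.1563] yaw 2.76 zaxis [ 0. -0. -1.] F [ 0.3 -0.1 -3.9] M [ 0.01 -0.05 -0.04] w 0.351
need [-0.0001  0.     -0.0003] -0.06
```

drive_tool([
  [0,0,-0.0005,0,0,0,1],
  [0,0,-0.0005,0,0,0,1],
  [0,0,-0.0005,0,0,0,1],
  [0,0,-0.0005,0,0,0,1],
  [0,0,0,0,0,0,1],
  [0,0,0,0,0,0,1],
  [0,0,0,0,0,0,1],
  [0,0,0,0,0,0,1],
  [0,0,0,0,0,0,1],
  [0,0,0,0,0,0,1],
])

```text
clock: 30.35
tcp_pos: [0.6338, -0.1231, 0.1561]
tool_rot: [-2.168, -2.274, -0.002]
force: [-8.7, 2.4, 14.5]
gripper_width: 0.355
```

It's seated just like the first, so I'll release, rise and move clear.

drive_tool([
  [0,0,0.001,0,0,0,1],
  [0,0,0,0,0,0,0.2],
  [0,0,0,0,0,0,0],
  [0,0,0,0,0,0,-0.2],
  [0,0,0,0,0,0,-0.5],
  [0,0,0,0,0,0,-1],
  [0,0,0,0,0,0,-1],
  [0,0,0,0,0,0,-1],
  [0,0,0.01,0,0,0,-1],
  [0,0,0.02,0,0,0,-1],
])

```text
clock: 31.6
tcp_pos: [0.6334, -0.1229, 0.186]
tool_rot: [-2.167, -2.274, 0.001]
force: [-1.6, 0.4, 0.1]
gripper_width: 0.998
```

drive_tool([
  [0,0,0.04,0,0,0,-1],
  [0,0,0.04,0,0,0,-1],
  [0,0,0.034,0,0,0,-1],
  [-0.0155,-0.0215,0,0,0,0.8,-1],
  [-0.025,-0.03,0,0,0,0,-1],
  [-0.025,-0.03,0,0,0,0,-1],
  [-0.025,-0.03,0,0,0,0,-1],
  [-0.025,-0.03,0,0,0,0,-1],
  [0,0,0,0,0,0,-1],
  [0,0,0,0,0,0,-1],
])

```text
clock: 32.85
tcp_pos: [0.5187, -0.2643, 0.3004]
tool_rot: [2.151, 2.289, 0.002]
force: [-0.5, 0.3, 0.5]
gripper_width: 0.998
```

```bash
python3 -c "
from h import *
st()
s=look('scene');yaw=.0471
T=[(np.array([.6324,.0221,yaw]),PACK,(0,0,255),.033),(np.array([.6393,-.1227,yaw]),PACK,(0,0,255),.033)]
x,y=195,130
cv2.imwrite('pics/k2.png',np.vstack([crop(s,x,y,190,74,4,[])[:,:760],crop(s,x,y+40,190,74,4,T)]))"
```

```text
t 32.85 p [ 0.5187 -0.2643  0.3004] yaw 3.56 zaxis [ 0.002  0.    -1.   ] F [-0.5  0.3  0.5] M [ 0.04 -0.03 -0.04] w 0.998
```

View pics/k2.png

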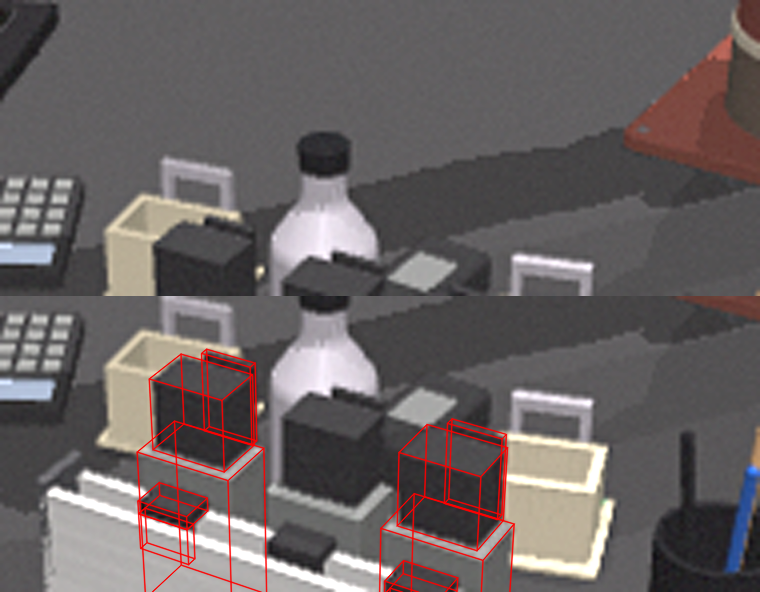

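Both packs match the seated wireframes, with hooks at (173,505) and (420,580) in the channel. Both chargers are empty, and pack C, the flask and the pen cup are standing. I'm handing in.

```bash
python3 -c "
from h import *
print(arm.sign_off())"
```

```text
the job is handed in; nothing more can be done
None
```

Both packs are out of their chargers and hanging on the storage rail, one on each side of the pack that was already there. I handed the job in at about 33 s of the 61 s allowed.

- **Removal:** I squeezed each tab fully in, test-lifted 4 mm, and lifted clear. In the checks between lifts, the force was only about the pack's weight (−2 to −4 N), with no sign of the latch catching.
- **Hanging:** Each pack touched the lip at the expected height (tool at z 0.156 m, pack underside about 33 mm up). The contact force was about 15 N, and I eased it off before releasing.
- **Final picture:** Both packs match the predicted seated outline to about 1 pixel (about 2 mm), with their hooks in the channel. Both chargers are empty. The third pack, flask, pen cup, mouse and calculator look undisturbed, and the gripper is open and clear of everything.
- **Readings that disagreed:**
  - The gripper read 0.35 when closed, against about 0.41 expected for a 35 mm grip. The tab forces and the lifts were normal, so I put this down to gripper calibration.
  - Pack B sat about 2 mm off its predicted spot in the grip, within the tolerance of the fit.
- **Not checked at the end:** The handset and adapter weren't in the last view. The arm passed well above the handset on the way in. I did not locate the adapter in the pictures.

I viewed 12 pictures, two over the budget of 10.

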